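# Fit the spice grinder's lid and hold its run key down

### The arm

A 7-joint arm with a two-finger parallel gripper is mounted at the origin on the work surface. World frame = base frame: x ahead of the robot, y to its left, z up, the work surface at z = 0. Lengths are in mm, angles in rad, forces in N, time in s.
With the tool pointing down it reaches from about 375 to 925 mm from the base axis. Payload 3.1 kg.
Tool frame: the origin (TCP) lies on the centre line of the jaws, within the pads' length; the fingertips stand 11 mm ahead of it and the grasp point (between the pads) lies 8 mm behind it (manip.tcp_to_tips is the distance from the TCP to the fingertips, in mm); z points along the fingers, y is the line along which they close (so a half turn about z gives the same grasp; the last joint's range is limited). The gripper opens to 85 mm and grips with 20 to 120 N. Pads are 22 mm wide; open, the fingers measure 114 mm over their backs; the gripper's body (76 mm by 85 mm) begins 54 mm behind the grasp point. The pads swing forward as they close: fully open they stand 13 mm farther back than shut.
Start: joints at [-1.35, 0.383, 0.044, 1.598, -0.018, 1.161, -0.05], TCP at [203.705, 617.258, 242.269] pointing down, gripper open.
Joint ranges: [-2.61, 2.61], [-0.41, 2.15], [-1.48, 1.57], [0, 2.5], [-1.57, 4.71], [0.05, 1.97], [-2.85, 2.85]. Speed limits (rad/s): [2.79, 2.79, 3.14, 3.14, 3.14, 3.14, 3.14].

### API

Orientations are given as a unit quaternion [w, x, y, z].
In Python, from rig import sensors, viewer, order, manip gives the robot as it stands. The module is installed in compiled form; this text tells all that it offers.
- The arm moves only by the shell command python3 -m crank 'ROWS' [FORCE]. ROWS is JSON, a list of rows, each a list of 3 entries, a list of its own where there are three numbers: the shift along the tool's x, y, z each as a share of 10 cm, from -1 to 1, then the turn about the tool's z as a share of 1.5 rad, from -1 to 1, then the opening, from 0 (shut) to 1 (fully open). A call has 1 to 20 rows; each row is the pose to reach, as a shift and turn from the pose commanded when the call began, along the tool's axes at that moment; what a row does not reach only later rows make up. A row lasts 1/8 s, in which the tool goes at most 62.5 mm and 10.7 degrees, less where a joint would pass 70% of its speed; a pose out of reach is approached as far as the arm can. A call with a number of a shift or a turn outside -1 to 1 is refused whole. A call with a gripper value outside its range is refused whole. The fingers move at their own pace and stop on an object; FORCE is the grip in N (left out, the last holds). Time passes only in rows, so rows that repeat a pose let the fingers close. It gives the time, the measured TCP pose, the force, the opening and the grip force at its end, in the units of the state.
- sensors.get_state(): the state, without advancing time (a new reading comes with each control period).
- viewer.get_image(name): name is "scene" or "top"; returns (picture, depth): 420x560x3 uint8, blue, green, red; 420x560 float32, mm along the optical axis (not along the pixel's ray), 0 where there is no reading.
- viewer.camera_params(name): a dict with "K" (3x3 intrinsics, pixels), "dist" ([k1, k2, p1, p2, k3] as OpenCV has them; the pictures are not rectified), "camera_from_world" (4x4, takes a point from world to camera coordinates). Camera axes: x right, y up, looking along -z (the intrinsics and any distortion apply to the point x, -y, -z); pixel columns grow to the right and rows downward; lengths in mm; the calibration is good to about 2 mm. A picture is of the moment at which its call begins. camera_params takes no time and is no camera call.
- order.job_done(): hands the job in; it is judged then, once.
The state is a dict: "clock": time; "joint_positions": joint angles; "joint_velocities": joint speeds; "effort": joint torques, N m; "tool_pos": TCP position; "orientation": TCP orientation; "ft_force": force on the tool from outside, world axes, zero at the start; "moment": the same for the moment, N m; "finger_gap": opening from 0.0 (shut) to 1.0 (fully open); "grasp_force": force on a finger pad.
Only numpy, scipy, OpenCV 4.12 (cv2) and the standard library are available. Lean on these libraries where they do the work, as an engineer would, in place of code of your own. Each camera call takes 0.05 s, during which the arm holds its last target. There are 200 camera calls.

### The job

The spice grinder on the tasting counter has been washed and needs a short test run with its cup empty. Set the clear lid on the cup with its red tab down in the slot beside the red run key so that the lid sits flat, then press the key all the way down without forcing it and keep it held: finish with the key still held down by the fingers. Never press the key while the lid is off, and leave the jar, the bowl and the bottle where they are.

Things in the scene. Friction and masses are not known exactly. Their poses are not given: they have to be found in the camera images.
- grinder: Blade spice grinder, fixed to the counter: steel body, black top deck 110 mm above the counter, 132 mm long (x), 88 mm wide (y). Origin on the counter under the cup's axis; z up; -x points from the cup to the red run key. A metal collar (66 mm outer diameter, 8 mm high) stands on the deck round the cup; the lid's skirt drops over it with about 2 mm to spare and rests on the deck.
- grinder_seat (a point): Centre of the cup's axis at deck height: where the lid's origin lies when the lid is fitted (its axes then match the grinder's).
- grinder_slot (a point): Point on the deck in the middle of the tab slot, 44 mm from the cup's axis towards the key: where point lid_tab lies when the lid is fitted. The slot is 18 mm wide, between two cheeks (8 mm high, 7 mm wide, 41.5 to 51 mm from the axis) in front of the grey key console (8 mm high, 46 mm wide, 51 to 81 mm from the axis).
- lid: Loose lid, about 60 g, skirt down on the counter. Black skirt 78 mm diameter, 13 mm high, hollow (71 mm inside, 10.5 mm deep); above it a clear round dome, 57 mm diameter, straight-sided from 13 to 44 mm height, top at 50 mm: grip it there from above. Origin at the centre of the skirt's lower edge; z up; the red tab points along its -x.
- lid_tab (a point): Middle of the underside of the lid's red tab, 44 mm from the lid's axis. The tab is 12 mm wide, 8 mm high, reaches 49 mm from the axis and is level with the skirt's lower edge.
- run_key (a joint): Travel of the red spring-loaded run key in m: 0 released, 0.006 fully down. It moves straight down; 2.7 N starts it, 9 N holds it at the bottom stop; let go, it springs back up.
- run_key_top (a point): Centre of the key's top face (22 mm along the grinder's x, 28 mm along its y), 66 mm from the cup axis, 127 mm above the counter when released and 121 mm when fully down. The fitted lid stands 50 mm above the deck (160 mm above the counter) beside it.
- pepper_jar: Bystander: amber jar, 50 mm diameter, 95 mm high; origin at the centre of its underside.
- tasting_bowl: Bystander: white bowl, 100 mm diameter, 42 mm high; origin at the centre of its underside.
- oil_bottle: Bystander: green bottle, 60 mm diameter, 230 mm high; origin at the centre of its underside.
Things that resemble listed ones, but are neither listed nor needed, are in the scene too. What is shaped like the lid but purple or turquoise is not meant.

How it is judged:
By the outcome, as a careful person would: the job done as asked, in the order asked, and still so for the second after the job is handed in, while the arm keeps its last pose, push and grip.
It also fails if it takes over 48 s, if anything falls off the work surface, if the arm or the gripper's body presses on something with over 40 N, if the wrist force passes 120 N, or if a joint passes its speed limit or range.

## Working session

There is one attempt and no reset: what is moved stays moved. The work goes in short steps, Python scripts to look and compute and a shell command to move; the robot and the scene stay as the last step left them, time stands still between calls to the robot, and variables do not carry over. Pictures are saved under pics/ and viewed, at most 10 in all, crops included, and the job is handed in when it is done.

```bash
mkdir -p pics
cat > h.py <<'E'
import numpy as np,cv2
from rig import sensors,viewer
def grab(n):
    im,d=viewer.get_image(n);np.savez(f'pics/{n}.npz',im=im,d=d);cv2.imwrite(f'pics/{n}.png',im);return im,d
def load(n):
    z=np.load(f'pics/{n}.npz');return z['im'],z['d']
def world(n,uv,d):
    """pixels Nx2 + depths -> world"""
    p=viewer.camera_params(n);K=np.array(p['K']);D=np.array(p['dist']);T=np.linalg.inv(np.array(p['camera_from_world']))
    q=cv2.undistortPoints(np.float64(uv).reshape(-1,1,2),K,D)[:,0]
    d=np.float64(d).reshape(-1)
    c=np.c_[q[:,0]*d,-q[:,1]*d,-d,np.ones(len(d))]
    return (c@T.T)[:,:3]
def cloud(n):
    im,d=load(n);v,u=np.indices(d.shape);P=world(n,np.c_[u.ravel(),v.ravel()],d.ravel()).reshape(d.shape+(3,));P[d==0]=np.nan;return im,P
def ray(n,uv):
    """origin, direction through pixel"""
    a=world(n,[uv,uv],[1,1000]);T=np.linalg.inv(np.array(viewer.camera_params(n)['camera_from_world']));return T[:3,3],a[1]-T[:3,3]
def at_z(n,uv,z):
    o,r=ray(n,uv);return o+r*(z-o[2])/r[2]
def proj(n,X):
    p=viewer.camera_params(n);T=np.array(p['camera_from_world']);c=np.c_[np.atleast_2d(X),np.ones(len(np.atleast_2d(X)))]@T.T
    c=c[:,:3]*[1,-1,-1];return cv2.projectPoints(c,np.zeros(3),np.zeros(3),np.array(p['K']),np.array(p['dist']))[0][:,0]
E
python3 - <<'E'
from h import *
for n in('scene','top'):
    grab(n);p=viewer.camera_params(n);print(n,np.round(np.linalg.inv(p['camera_from_world']),2).tolist(),p['K'],p['dist'])
print(sensors.get_state())
E
```

```text
scene [[0.77, -0.34, 0.54, 1159.11], [0.64, 0.44, -0.63, -639.81], [-0.02, 0.83, 0.56, 703.2], [0.0, 0.0, 0.0, 1.0]] [[473.29974261   0.         284.13346751]
 [  0.         473.29974261 214.53491546]
 [  0.           0.           1.        ]] [-0.16389101  0.          0.          0.          0.        ]
top [[0.02, 0.98, -0.19, 420.86], [-1.0, 0.02, -0.01, 44.73], [-0.01, 0.19, 0.98, 974.3], [0.0, 0.0, 0.0, 1.0]] [[423.62689603   0.         279.78793352]
 [  0.         423.62689603 206.48445623]
 [  0.           0.           1.        ]] [-0.09635266  0.          0.          0.          0.        ]
{'clock': 0.1, 'joint_positions': array([-1.34981451,  0.38376748,  0.04383476,  1.59944478, -0.01787476,
        1.16121855, -0.04990946]), 'joint_velocities': array([ 0.00031256, -0.0007986 , -0.00130928, -0.00321626, -0.0004042 ,
        0.00116857,  0.00054033]), 'effort': array([ 3.08078837e-03, -4.34727967e+01,  1.02968942e+00, -2.50454396e+01,
        1.09263434e-02,  5.47317322e-03, -1.38037660e-05]), 'tool_pos': array([203.45740986, 616.44398999, 240.99063487]), 'orientation': array([-1.19046200e-04,  1.58676386e-01,  9.87329889e-01, -1.21717178e-03]), 'ft_force': array([ 0.54346749, -0.03322586,  0.40516819]), 'moment': array([0.02308672, 0.01401625, 0.012491  ]), 'grasp_force': 0.0, 'finger_gap': 1.000969253541527}
```

View pics/scene.png

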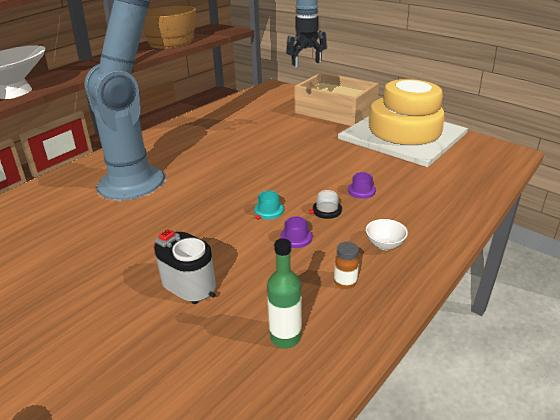

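View pics/top.png

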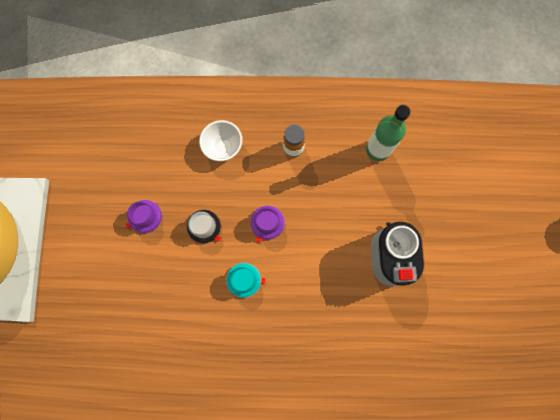

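The scene view shows four lid-like things: turquoise (scene 269,203 / top 243,281), purple (296,231 / 267,222), purple (362,184 / 144,216), and a clear one with a black skirt (327,204 / 204,226). The last one fits the description. The grinder is at scene (187,265) / top (400,250), with its key at top (405,274). I'll confirm with a crop and measure.

Run:
```python
from h import *
ims=load('scene')[0],load('top')[0]
a=cv2.resize(ims[0][180:230,290:365],None,fx=5,fy=5,interpolation=cv2.INTER_CUBIC)
b=cv2.resize(ims[1][195:255,165:245],None,fx=5,fy=5,interpolation=cv2.INTER_CUBIC)
c=cv2.resize(ims[1][210:295,360:440],None,fx=5,fy=5,interpolation=cv2.INTER_CUBIC)
H=500
f=lambda m:cv2.copyMakeBorder(m,0,H-m.shape[0],0,0,cv2.BORDER_CONSTANT)
m=np.hstack([f(x) for x in(a,b,c)]);m=cv2.resize(m,None,fx=.68,fy=.68);print(m.shape);cv2.imwrite('pics/crop1.png',m)
for n,boxes in(('top',{'lid':(175,200,235,250),'key':(385,262,425,290),'grinder':(365,215,435,292)}),('scene',{'lid':(300,185,350,222),'key':(150,225,185,250),'grinder':(150,225,225,305)})):
    im,P=cloud(n);hsv=cv2.cvtColor(im,cv2.COLOR_BGR2HSV)
    red=((hsv[...,0]<6)|(hsv[...,0]>174))&(hsv[...,1]>190)&(hsv[...,2]>90)
    dark=(hsv[...,2]<55)
    for k,(x0,y0,x1,y1) in boxes.items():
        B=np.zeros(dark.shape,bool);B[y0:y1,x0:x1]=1
        for nm,m in(('red',red),('dark',dark),('all',B)):
            m=m&B;v,u=np.nonzero(m);Q=P[m];Q=Q[np.isfinite(Q[:,0])]
            if len(Q):print(n,k,nm,len(u),'px',u.mean().round(1),v.mean().round(1),'med',np.median(Q,0).round(1),'lo',np.percentile(Q,3,0).round(),'hi',np.percentile(Q,97,0).round(), 'nan',m.sum()-len(Q))
```

```text
(340, 799, 3)
top lid red 24 px 217.0 237.9 med [535.6 201.    6.7] lo [531. 196.   5.] hi [541. 207.  10.] nan 0
top lid dark 215 px 206.9 231.2 med [542.8 218.7  11.6] lo [526. 199.   7.] hi [594. 268.  15.] nan 1
top lid all 3000 px 204.5 224.5 med [5.637e+02 2.279e+02 3.000e-01] lo [513. 167.  -4.] hi [624. 300.  50.] nan 12
top key red 139 px 405.4 274.0 med [ 455.1 -196.2  126.3] lo [ 445. -210.  123.] hi [ 465. -184.  129.] nan 1
top key dark 339 px 400.4 270.6 med [ 465.8 -180.8  109.2] lo [ 436. -235.  104.] hi [ 480. -160.  112.] nan 2
top key all 1120 px 404.5 275.5 med [ 453.2 -201.4  109.3] lo [ 426. -274.   -3.] hi [ 480. -163.  127.] nan 13
top grinder red 139 px 405.4 274.0 med [ 455.1 -196.2  126.3] lo [ 445. -210.  123.] hi [ 465. -184.  129.] nan 1
top grinder dark 918 px 397.1 256.7 med [ 484.4 -174.3  109. ] lo [ 438. -235.   97.] hi [ 559. -153.  112.] nan 6
top grinder all 5390 px 399.5 253.0 med [ 502.5 -198.5   35.9] lo [ 426. -298.   -3.] hi [ 593. -144.  122.] nan 31
scene lid red 19 px 311.0 211.0 med [536.4 200.1   8.2] lo [528. 195.   3.] hi [543. 208.  
[... 198 characters left out ...]
15. 355.  52.] nan 6
scene key red 93 px 166.0 234.9 med [ 460.5 -201.3  127.1] lo [ 445. -211.  122.] hi [ 466. -185.  130.] nan 0
scene key dark 122 px 169.8 242.4 med [ 467.3 -212.3  111.2] lo [ 450. -231.  109.] hi [ 483. -160.  113.] nan 1
scene key all 875 px 167.0 237.0 med [ 454.8 -184.   110.7] lo [ 254. -224.   -1.] hi [492. -60. 128.] nan 7
scene grinder red 93 px 166.0 234.9 med [ 460.5 -201.3  127.1] lo [ 445. -211.  122.] hi [ 466. -185.  130.] nan 0
scene grinder dark 828 px 183.3 257.7 med [ 527.7 -220.2  109.7] lo [ 459. -238.   20.] hi [ 565. -158.  112.] nan 7
scene grinder all 6000 px 187.0 264.5 med [ 496.2 -199.2   32.7] lo [ 286. -254.   -1.] hi [568. -21. 119.] nan 34
```

View pics/crop1.png

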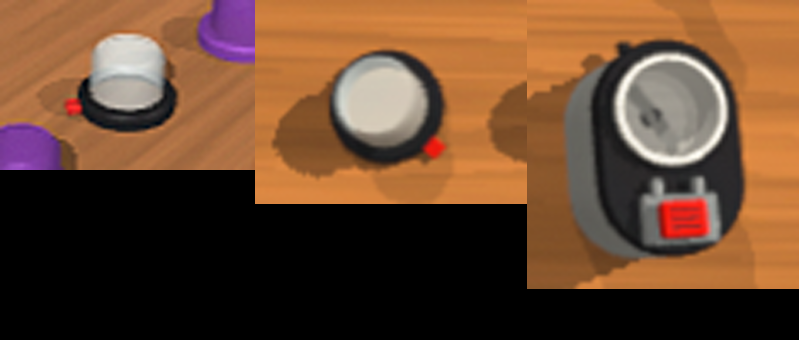

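The crop confirms it: clear dome, black skirt and red tab at top (217,238). The grinder's slot lies between the two cheeks just above the key. Next are precise fits from both views.

```bash
cat > fit.py <<'E'
from h import *
from scipy.optimize import least_squares
def circ(Q,R=None):
    f=lambda p:np.hypot(Q[:,0]-p[0],Q[:,1]-p[1])-(R or p[2])
    p0=np.r_[np.median(Q[:,:2],0),30];r=least_squares(f,p0,loss='soft_l1',f_scale=1.5);return r.x.round(1),np.std(r.fun).round(2)
def reg(n,c,r,zlo,zhi):
    im,P=cloud(n);hsv=cv2.cvtColor(im,cv2.COLOR_BGR2HSV)
    m=(np.hypot(P[...,0]-c[0],P[...,1]-c[1])<r)&(P[...,2]>zlo)&(P[...,2]<zhi);return P[m],hsv[m],np.argwhere(m)[:,::-1]
def isred(h):return((h[:,0]<6)|(h[:,0]>174))&(h[:,1]>170)&(h[:,2]>80)
E
python3 - <<'E'
from fit import *
for n in('top','scene'):
    Q,h,_=reg(n,(562,230),55,3,60)
    r=isred(h)
    print(n,'tab',Q[r].mean(0).round(1))
    d=Q[~r]
    t=d[d[:,2]>46];print(' domtop',t.mean(0).round(1),((t.min(0)+t.max(0))/2).round(1),len(t))
    s=d[(d[:,2]>18)&(d[:,2]<43)];print(' domeside',len(s),circ(s,28.5) if len(s)>5 else '')
    k=(~r)&(h[:,2]<80)&(Q[:,2]<17);K=Q[k]
    hull=cv2.convexHull(np.float32(K[:,:2]));print(' skirt minEnc',cv2.minEnclosingCircle(hull),'z95',np.percentile(K[:,2],90).round(1))
    o=circ(hull[:,0],39);print(' skirt hull fit',o)
    G,h,_=reg(n,(505,-195),110,100,140);r=isred(h)
    R=G[r&(G[:,2]>123.5)];print(' key',R.mean(0).round(1),cv2.minAreaRect(np.float32(R[:,:2])))
    D=G[(h[:,2]<70)&(abs(G[:,2]-110)<4)];print(' deck',cv2.minAreaRect(np.float32(D[:,:2])),np.median(D[:,2]).round(1))
    C=G[(h[:,1]<60)&(h[:,2]>130)&(G[:,2]>114)&(G[:,2]<124)&(G[:,0]>478)]
    print(' collar',len(C),np.median(C[:,2]).round(1),cv2.minEnclosingCircle(np.float32(C[:,:2])),circ(cv2.convexHull(np.float32(C[:,:2]))[:,0],33))
    for nm,c,rr in(('jar',None,0),):pass
    im,P=cloud(n)
E
```

```text
top tab [535.6 201.4   7.3]
 domtop [562.8 234.1  49.1] [562.7 233.6  50.3] 417
 domeside 64 (array([562.8, 235.7,  30. ]), np.float64(0.8))
 skirt minEnc ((562.110595703125, 234.82913208007812), 38.63780975341797) z95 14.1
 skirt hull fit (array([562.8, 235.2,  30. ]), np.float64(0.54))
 key [ 455.3 -197.4  126.4] ((455.1599426269531, -197.2460479736328), (19.983840942382812, 26.745309829711914), 0.19830414652824402)
 deck ((499.20068359375, -194.70870971679688), (128.03564453125, 85.46224975585938), 2.9474685192108154) 109.2
 collar 165 117.4 ((516.5397338867188, -197.314697265625), 39.38633346557617) (array([ 520.2, -194.6,   30. ]), np.float64(2.71))
scene tab [536.2 201.2   7.9]
 domtop [565.6 232.5  50.8] [565.1 234.9  50.5] 205
 domeside 175 (array([590.1, 196.3,  30. ]), np.float64(9.11))
 skirt minEnc ((563.90185546875, 233.22134399414062), 39.74451446533203) z95 15.2
 skirt hull fit (array([564.2, 234.6,  30. ]), np.float64(0.97))
 key [ 457.1 -198.7  127.5] ((455.1882019042969, -197.41822814941406), (23.381872177124023, 28.72452163696289), 1.824845790863037)
 deck ((502.7647399902344, -194.75851440429688), (124.40583038330078, 87.8476333618164), 3.597830295562744) 110.7
 collar 217 118.1 ((515.64697265625, -196.33343505859375), 39.641014099121094) (array([ 520.9, -193.6,   30. ]), np.float64(4.1))
```

```bash
cat >> h.py <<'E'
from scipy.spatial.transform import Rotation as Rn
def tool(w,s=None):
    """world delta mm -> tool shares"""
    s=s or sensors.get_state();q=s['orientation'];R=Rn.from_quat([*q[1:],q[0]]).as_matrix();return (R.T@np.array(w)/100).round(3),np.degrees(np.arctan2(R[1,1],R[0,1])).round(2)
E
python3 - <<'E'
from fit import *
for n in('top','scene'):
    G,h,_=reg(n,(521,-194),37.5,114.5,122)
    H=cv2.convexHull(np.float32(G[:,:2]))
    print(n,'collar',len(G),G[:,2].mean().round(1),cv2.minEnclosingCircle(H),circ(H[:,0],33))
    im,P=cloud(n)
    for nm,c in(('jar',(720,30)),('bottle',(700,-165)),('bowl',(710,190))):
        m=(np.hypot(P[...,0]-c[0],P[...,1]-c[1])<110)&(P[...,2]>10);Q=P[m];print(nm,np.median(Q,0).round(),Q.max(0).round(),Q.min(0).round()) if len(Q) else 0
s=sensors.get_state();p=s['tool_pos'];print(p,tool(np.array([563.3,234.8,150])-p,s))
E
```

```text
top collar 158 117.4 ((521.001708984375, -193.87933349609375), 34.04974365234375) (array([ 520.9, -194.3,   30. ]), np.float64(0.8))
jar [747.  29.  92.] [781.  53.  99.] [734.   4.  10.]
bottle [ 744. -167.  147.] [ 784. -145.  232.] [ 726. -203.   10.]
bowl [775. 205.  24.] [812. 247.  47.] [711. 150.  10.]
scene collar 202 117.9 ((520.9047241210938, -194.21844482421875), 35.20711898803711) (array([ 521.2, -193.3,   30. ]), np.float64(1.08))
jar [766.  13.  66.] [784.  51. 100.] [735.   2.  10.]
bottle [ 769. -188.  125.] [ 788. -149.  233.] [ 730. -206.   10.]
bowl [753. 220.  30.] [808. 251.  46.] [710. 149.  10.]
[203.45740986 616.44398999 240.99063487] (array([-4.613, -2.495,  0.917]), np.float64(71.74))
```

Everything agrees: lid at (563,235) with its tab direction at -129°, seat at (521,-194) with yaw of about 3°, and key at (455,-197,127). Now moving towards the lid.

```bash
python3 -m crank '[[[-0.5,-0.27,0],0,1],[[-0.92,-0.5,0],0,1]]'; python3 -m crank '[[[-0.5,-0.27,0],0,1],[[-0.92,-0.5,0],0,1]]';python3 -m crank '[[[-0.5,-0.27,0],0,1],[[-0.92,-0.5,0],0,1]]';python3 -m crank '[[[-0.5,-0.27,0],0,1],[[-0.92,-0.5,0],0,1]]';python3 -m crank '[[[-0.5,-0.27,0],0,1],[[-0.92,-0.5,0],0,1],[[-0.92,-0.5,0.4],0.12,1],[[-0.92,-0.5,0.8],0.24,1],[[-0.92,-0.5,0.8],0.36,1],[[-0.92,-0.5,0.8],0.48,1],[[-0.92,-0.5,0.8],0.6,1],[[-0.92,-0.5,0.8],0.72,1],[[-0.92,-0.5,0.8],0.84,1],[[-0.92,-0.5,0.8],0.96,1],[[-0.92,-0.5,0.8],1,1],[[-0.92,-0.5,0.8],1,1]]'
python3 - <<'E'
from h import *
s=sensors.get_state();p=s['tool_pos'];print(p,tool(np.array([563.3,234.8,90])-p,s),s['joint_positions'].round(2),s['ft_force'])
E
```

```text
clock: 0.35
tool_pos: [276.2, 539.4, 241.4]
orientation: [0.0, 0.158, 0.987, -0.001]
ft_force: [1.0, 0.7, 0.4]
finger_gap: 1.0
grasp_force: 0.0
clock: 0.6
tool_pos: [348.6, 462.2, 241.7]
orientation: [0.0, 0.159, 0.987, -0.001]
ft_force: [0.4, 0.1, 0.3]
finger_gap: 1.003
grasp_force: 0.0
clock: 0.85
tool_pos: [420.1, 385.9, 241.8]
orientation: [-0.0, 0.159, 0.987, -0.001]
ft_force: [0.5, 0.5, -0.8]
finger_gap: 1.0
grasp_force: 0.0
clock: 1.1
tool_pos: [491.6, 309.7, 241.8]
orientation: [-0.0, 0.159, 0.987, -0.0]
ft_force: [0.2, 0.2, 0.7]
finger_gap: 1.001
grasp_force: 0.0
clock: 2.6
tool_pos: [561.7, 235.7, 161.7]
orientation: [-0.0, 0.789, 0.615, -0.001]
ft_force: [0.1, -0.1, 0.2]
finger_gap: 0.998
grasp_force: 0.0
[561.66719224 235.6784906  161.6817107 ] (array([-0.004,  0.019,  0.717]), np.float64(-14.15)) [-0.93  0.44  0.58  1.79 -0.28  1.   -0.49] [ 0.10204934 -0.11576678  0.1925729 ]
```

```bash
python3 -m crank '[[[0,0.02,0.3],0.1,1],[[0,0.02,0.6],0.2,1],[[0,0.02,0.9],0.29,1],[[0,0.02,0.9],0.29,1],[[0,0.02,0.9],0.29,1]]'
python3 - <<'E'
from h import *
s=sensors.get_state();p=s['tool_pos'];print(p,tool(np.array([563.3,234.8,29])-p,s),s['ft_force'])
grab('top');grab('scene')
a=load('top')[0][180:270,140:270];b=load('scene')[0][140:230,265:395]
cv2.imwrite('pics/c2.png',cv2.resize(np.hstack([a,b]),None,fx=3,fy=3,interpolation=cv2.INTER_CUBIC))
E
```

```text
clock: 3.22
tool_pos: [564.8, 235.3, 73.1]
orientation: [0.0, 0.903, 0.431, 0.001]
ft_force: [0.0, -0.4, -0.2]
finger_gap: 1.0
grasp_force: 0.0
[564.80869881 235.3141146   73.10256313] (array([-0.014, -0.009,  0.441]), np.float64(-39.0)) [ 0.01259643 -0.36997234 -0.1781809 ]
```

View pics/c2.png

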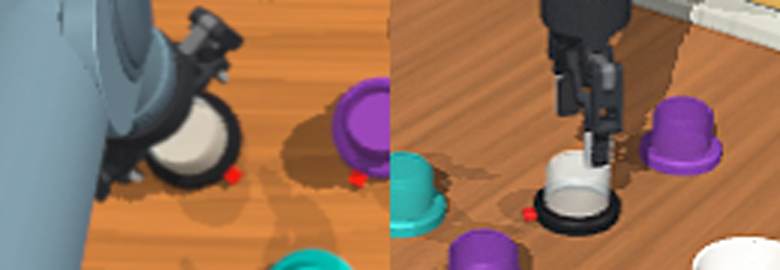

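The open fingers straddle the dome: the crop's left half shows the jaws around the dome at about (195,130), tab at (233,175). Now I descend and grip.

```bash
python3 -m crank '[[[-0.01,-0.01,0.22],0,1],[[-0.01,-0.01,0.44],0,1],[[-0.01,-0.01,0.44],0,1],[[-0.01,-0.01,0.44],0,0],[[-0.01,-0.01,0.44],0,0],[[-0.01,-0.01,0.44],0,0],[[-0.01,-0.01,0.44],0,0],[[-0.01,-0.01,0.44],0,0],[[-0.01,-0.01,0.44],0,0]]' 35
```

```text
clock: 4.45
tool_pos: [563.3, 235.2, 28.9]
orientation: [-0.0, 0.903, 0.429, 0.001]
ft_force: [-0.0, 0.3, 3.2]
finger_gap: 0.655
grasp_force: 37.4
```

```bash
python3 -m crank '[[[0,0,-0.2],0,0],[[0,0,-0.5],0,0],[[0,0,-1],0,0],[[0,0,-1],0,0]]'; python3 -m crank '[[[0,0,-0.5],0,0],[[0,0,-0.9],0.1,0],[[0,0,-0.9],0.2,0],[[0,0,-0.9],0.3,0],[[0,0,-0.9],0.4,0],[[0,0,-0.9],0.5,0],[[0,0,-0.9],0.55,0],[[0,0,-0.9],0.55,0],[[0,0,-0.9],0.55,0]]'
python3 - <<'E'
from h import *
s=sensors.get_state();p=s['tool_pos'];print(p,tool(np.array([521,-194,219])-p,s),s['ft_force'],s['joint_positions'].round(2))
E
```

```text
clock: 4.95
tool_pos: [566.3, 236.0, 133.7]
orientation: [-0.0, 0.903, 0.429, 0.005]
ft_force: [-0.4, -0.1, -0.6]
finger_gap: 0.652
grasp_force: 37.4
clock: 6.08
tool_pos: [562.2, 235.0, 217.9]
orientation: [0.0, 0.999, 0.032, -0.001]
ft_force: [0.5, -1.0, -1.1]
finger_gap: 0.654
grasp_force: 37.5
[562.21284969 234.98108811 217.86025578] (array([-0.686,  4.255, -0.01 ]), np.float64(-86.33)) [ 0.46434583 -0.97861927 -1.0660667 ] [-1.16  0.45  0.9   1.76 -0.39  1.12 -1.65]
```

```bash
for i in 1; do python3 -m crank '[[[-0.07,0.45,0],0,0],[[-0.15,0.95,0],0,0],[[-0.15,0.95,0],0,0]]'; python3 -m crank '[[[-0.07,0.45,0],0,0],[[-0.15,0.95,0],0,0],[[-0.15,0.95,0],0,0]]'; python3 -m crank '[[[-0.07,0.45,0],0,0],[[-0.15,0.95,0],0,0],[[-0.15,0.95,0],0,0]]'; python3 -m crank '[[[-0.07,0.45,0],0,0],[[-0.15,0.95,0],0,0],[[-0.15,0.95,0],0,0],[[-0.15,0.95,0],0,0]]'; done | grep -E 'clock|pos|ft'
python3 - <<'E'
from h import *
s=sensors.get_state();p=s['tool_pos'];print(p,tool(np.array([521,-194,199])-p,s),s['ft_force'],s['joint_positions'].round(2))
E
```

```text
clock: 6.45
tool_pos: [553.4, 132.4, 218.6]
ft_force: [0.0, 0.1, -0.9]
clock: 6.82
tool_pos: [544.1, 38.2, 218.7]
ft_force: [0.6, 0.6, -0.0]
clock: 7.2
tool_pos: [535.1, -56.6, 218.8]
ft_force: [0.2, 0.6, -1.6]
clock: 7.7
tool_pos: [527.5, -146.0, 218.1]
ft_force: [0.6, 1.0, -1.4]
[ 527.47929331 -145.97323784  218.05656583] (array([-0.096,  0.475,  0.19 ]), np.float64(-86.29)) [ 0.61805919  0.99084115 -1.38060751] [-0.66  0.34  1.02  1.91 -0.33  1.08 -1.01]
```

```bash
python3 -m crank '[[[-0.09,0.45,0.2],0,0],[[-0.1,0.475,0.37],0,0],[[-0.1,0.475,0.37],0,0],[[-0.1,0.475,0.37],0,0],[[-0.1,0.475,0.37],0,0]]'
python3 - <<'E'
from fit import *
s=sensors.get_state();p=s['tool_pos'];print(p,tool(np.array([521,-194,180])-p,s),s['ft_force'])
grab('top');grab('scene')
for n in('top','scene'):
    Q,h,_=reg(n,(521,-194),60,140,200);r=isred(h);print(n,'tab',r.sum(),Q[r].mean(0).round(1) if r.any() else '')
    k=(~r)&(h[:,2]<80)&(Q[:,2]<180-29+17)&(Q[:,2]>148);K=Q[k];H=cv2.convexHull(np.float32(K[:,:2]));print('skirt',len(K),circ(H[:,0],39),cv2.minEnclosingCircle(H),K[:,2].max(),K[:,2].min())
a=load('top')[0][190:300,340:460];b=load('scene')[0][180:290,130:250]
cv2.imwrite('pics/c3.png',cv2.resize(np.hstack([a,b]),None,fx=3.3,fy=3.3,interpolation=cv2.INTER_CUBIC))
E
```

```text
clock: 8.32
tool_pos: [520.9, -194.6, 181.9]
orientation: [-0.0, 0.999, 0.033, 0.001]
ft_force: [0.3, -0.2, -0.6]
finger_gap: 0.654
grasp_force: 37.6
[ 520.87141266 -194.56893244  181.87635636] (array([ 0.002, -0.006,  0.019]), np.float64(-86.25)) [ 0.25129978 -0.21779466 -0.56964086]
top tab 39 [ 479.1 -197.6  160.2]
skirt 267 (array([ 521.5, -194.4,   30. ]), np.float64(0.84)) ((521.2172241210938, -193.82403564453125), 38.77869415283203) 167.8504130428487 152.611221152305
scene tab 1 [ 499.3 -226.6  155.8]
skirt 340 (array([ 522.5, -195.3,   30. ]), np.float64(0.9)) ((524.1083374023438, -195.644775390625), 39.08134078979492) 167.9853275663604 152.9945219480802
```

View pics/c3.png

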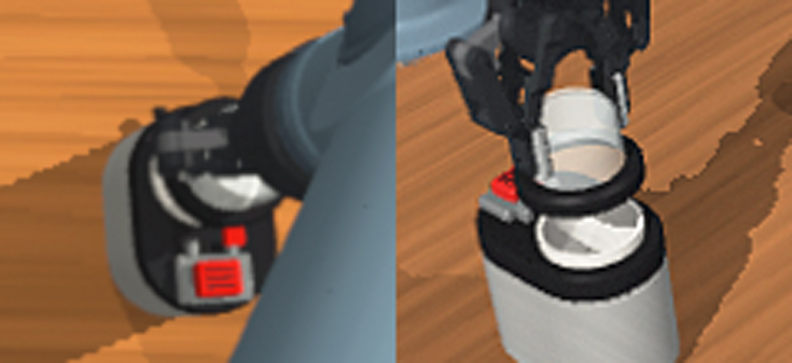

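The lid is held level over the collar: left half shows its tab at about (235,237), just in front of the slot, and the skirt over the collar. The residual is about 1 mm and 1°. I'll correct that and lower.

```bash
python3 -m crank '[[[-0.008,-0.008,0.1],0.012,0],[[-0.008,-0.008,0.2],0.012,0],[[-0.008,-0.008,0.28],0.012,0],[[-0.008,-0.008,0.33],0.012,0],[[-0.008,-0.008,0.33],0.012,0]]'; python3 -m crank '[[[0,0,0.03],0,0],[[0,0,0.06],0,0],[[0,0,0.08],0,0],[[0,0,0.08],0,0]]'
```

```text
clock: 9.05
tool_pos: [518.5, -195.3, 147.7]
orientation: [-0.0, 1.0, 0.022, -0.001]
ft_force: [-0.1, 0.2, -0.7]
finger_gap: 0.654
grasp_force: 37.6
clock: 9.55
tool_pos: [518.9, -195.0, 140.1]
orientation: [-0.0, 1.0, 0.023, -0.0]
ft_force: [1.1, -0.2, -0.7]
finger_gap: 0.655
grasp_force: 37.7
```

```bash
python3 -m crank '[[[0,0,0.01],0,0],[[0,0,0.018],0,0],[[0,0,0.018],0,0]]'
python3 - <<'E'
from fit import *
print(sensors.get_state()['ft_force'])
grab('top');grab('scene')
for n in('top','scene'):
    Q,h,_=reg(n,(521,-194),50,106,150);r=isred(h)&(Q[:,0]>470);print(n,'tab',r.sum(),Q[r].mean(0).round(1) if r.any() else '')
    k=(~r)&(h[:,2]<80)&(Q[:,2]<128)&(Q[:,2]>116);K=Q[k];H=cv2.convexHull(np.float32(K[:,:2]));print('skirt',len(K),circ(H[:,0],39),np.percentile(K[:,2],[50,90]))
a=load('top')[0][200:310,340:460];b=load('scene')[0][200:310,130:250]
cv2.imwrite('pics/c4.png',cv2.resize(np.hstack([a,b]),None,fx=3.3,fy=3.3,interpolation=cv2.INTER_CUBIC))
E
```

```text
clock: 9.93
tool_pos: [519.1, -195.1, 138.9]
orientation: [-0.0, 1.0, 0.023, 0.0]
ft_force: [-0.3, 2.2, 3.1]
finger_gap: 0.654
grasp_force: 38.1
[-0.28050954  2.15722757  3.11322001]
top tab 40 [ 476.9 -197.3  116.1]
skirt 245 (array([ 519. , -194.6,   30. ]), np.float64(2.21)) [121.85852478 123.75909978]
scene tab 0 
skirt 299 (array([ 519.9, -195.2,   30. ]), np.float64(0.76)) [122.76626531 124.70285428]
```

View pics/c4.png

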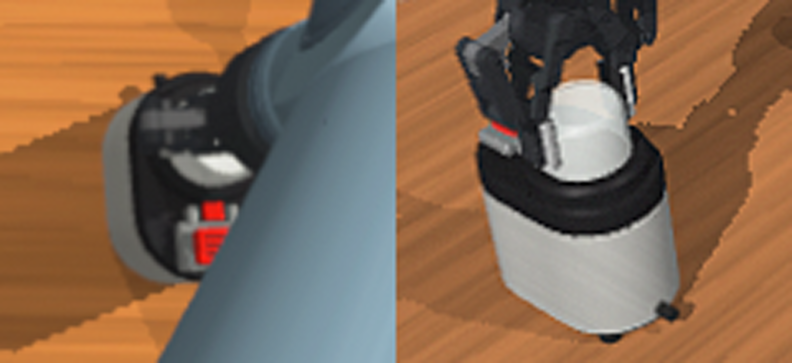

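The lid is down: skirt top at about 123–124 mm (110+13), the red tab between the cheeks at left (213,211), and light contact of 3 N. Release and rise.

```bash
python3 -m crank '[[[0,0,0],0,0.9],[[0,0,0],0,0.9],[[0,0,0],0,0.9],[[0,0,0],0,0.9],[[0,0,-0.2],0,0.9],[[0,0,-0.5],0,0.9],[[0,0,-1],0,0.9],[[0,0,-1],0,0.9],[[0,0,-1],0,0.9]]'
python3 - <<'E'
from fit import *
s=sensors.get_state();p=s['tool_pos'];print(p,tool(np.array([455.3,-197.4,p[2]])-p,s))
E
```

```text
clock: 11.15
tool_pos: [519.1, -195.2, 239.3]
orientation: [-0.0, 1.0, 0.022, 0.001]
ft_force: [-0.3, -0.2, -0.3]
finger_gap: 0.902
grasp_force: 0.0
[ 519.053581   -195.2218878   239.29186472] (array([-0.638, -0.007, -0.001]), np.float64(-87.43))
```

```bash
python3 -m crank '[[[-0.3,0,0],0,0],[[-0.64,-0.007,0],0,0],[[-0.64,-0.007,0],0,0],[[-0.64,-0.007,0.3],0,0],[[-0.64,-0.007,0.5],0,0],[[-0.64,-0.007,0.6],0,0],[[-0.64,-0.007,0.6],0,0],[[-0.64,-0.007,0.6],0,0]]' 40
python3 - <<'E'
from fit import *
from rig import manip
s=sensors.get_state();p=s['tool_pos'];print(p,tool(np.array([455.3,-197.4,139])-p,s),manip.tcp_to_tips,s['ft_force'])
grab('top');grab('scene')
for n in('top','scene'):
    Q,h,_=reg(n,(521,-194),50,106,170);r=isred(h)&(Q[:,0]>470);print(n,'tab',r.sum(),Q[r].mean(0).round(1) if r.any() else '')
    k=(~r)&(h[:,2]<80)&(Q[:,2]<128)&(Q[:,2]>116);K=Q[k];H=cv2.convexHull(np.float32(K[:,:2]))
    A=np.c_[K[:,:2]-[521,-194],np.ones(len(K))];J=Q[k&(abs(Q[:,2]-123)<4)]
    print('skirt',len(K),circ(H[:,0],39),np.percentile(K[:,2],[50,90]).round(1))
    t=Q[(~r)&(Q[:,2]>155)&(np.hypot(Q[:,0]-520,Q[:,1]+194)<25)]
    if len(t)>10:print('domtop',len(t),t.mean(0).round(1),'slope',np.linalg.lstsq(np.c_[t[:,:2]-t[:,:2].mean(0),np.ones(len(t))],t[:,2],rcond=None)[0].round(3))
a=load('top')[0][200:310,340:460];b=load('scene')[0][180:290,120:240]
cv2.imwrite('pics/c5.png',cv2.resize(np.hstack([a,b]),None,fx=3.3,fy=3.3,interpolation=cv2.INTER_CUBIC))
E
```

```text
clock: 12.15
tool_pos: [455.6, -197.8, 179.1]
orientation: [0.0, 1.0, 0.022, 0.001]
ft_force: [-0.3, 0.2, -0.4]
finger_gap: -0.002
grasp_force: 0.0
[ 455.56956013 -197.8017102   179.06958307] (array([-0.003, -0.004,  0.401]), np.float64(-87.43)) 11.0 [-0.25444684  0.22862146 -0.37051963]
top tab 21 [ 479.6 -197.3  116.6]
skirt 343 (array([ 519.3, -195.8,   30. ]), np.float64(1.09)) [121.6 123.9]
domtop 512 [ 519.7 -193.8  159.1] slope [ 7.00000e-03 -1.50000e-02  1.59123e+02]
scene tab 2 [ 474.  -201.   117.4]
skirt 321 (array([ 520.3, -195.6,   30. ]), np.float64(1.11)) [122.7 124.8]
domtop 307 [ 521.8 -195.4  161. ] slope [-2.5000e-02  3.0000e-03  1.6095e+02]
```

View pics/c5.png

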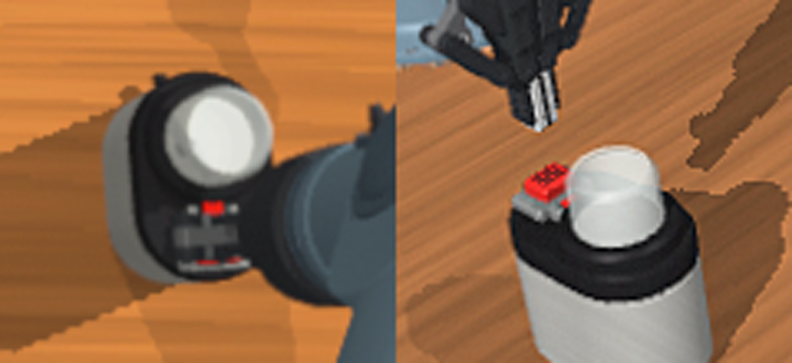

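The lid is seated flat: dome top 160 mm with no slope, tab between the cheeks at left (213,208), and shut fingers above the key. Now press gently.

```bash
python3 -m crank '[[[0,0,0.2],0,0],[[0,0,0.36],0,0],[[0,0,0.38],0,0],[[0,0,0.38],0,0],[[0,0,0.38],0,0]]'; python3 -m crank '[[[0,0,0.02],0,0],[[0,0,0.04],0,0],[[0,0,0.05],0,0],[[0,0,0.05],0,0],[[0,0,0.05],0,0]]'
```

```text
clock: 12.88
tool_pos: [455.4, -197.7, 141.0]
orientation: [0.0, 1.0, 0.022, 0.001]
ft_force: [-0.6, -0.0, -0.5]
finger_gap: -0.001
grasp_force: 0.0
clock: 13.5
tool_pos: [455.4, -197.5, 135.8]
orientation: [0.0, 1.0, 0.022, 0.0]
ft_force: [-0.3, 0.6, 5.2]
finger_gap: -0.001
grasp_force: 2.5
```

```bash
python3 -m crank '[[[0,0,0.02],0,0],[[0,0,0.03],0,0],[[0,0,0.03],0,0],[[0,0,0.03],0,0]]'; python3 -m crank '[[[0,0,0.005],0,0],[[0,0,0.01],0,0],[[0,0,0.01],0,0],[[0,0,0.01],0,0]]'
```

```text
clock: 14.0
tool_pos: [455.4, -197.5, 133.1]
orientation: [-0.0, 1.0, 0.022, 0.0]
ft_force: [-1.1, 0.9, 6.9]
finger_gap: -0.002
grasp_force: 3.9
clock: 14.5
tool_pos: [455.4, -197.5, 132.2]
orientation: [-0.0, 1.0, 0.022, 0.0]
ft_force: [-1.1, 1.4, 8.7]
finger_gap: 0.001
grasp_force: 4.4
```

```bash
python3 -m crank '[[[0,0,0.005],0,0],[[0,0,0.005],0,0],[[0,0,0.005],0,0]]'; python3 -m crank '[[[0,0,0.005],0,0],[[0,0,0.005],0,0],[[0,0,0.005],0,0]]'
```

```text
clock: 14.88
tool_pos: [455.4, -197.6, 132.1]
orientation: [-0.001, 1.0, 0.022, 0.0]
ft_force: [-2.6, 2.2, 12.1]
finger_gap: 0.005
grasp_force: 6.1
clock: 15.25
tool_pos: [455.4, -197.6, 132.1]
orientation: [-0.001, 1.0, 0.022, 0.0]
ft_force: [-3.3, 1.9, 16.0]
finger_gap: 0.0
grasp_force: 8.0
```

The force rose 4 N and then another 4 N with no further travel, so the key is on its stop. I'll ease back a little for a gentle hold, then check.

```bash
python3 -m crank '[[[0,0,-0.003],0,0],[[0,0,-0.003],0,0],[[0,0,-0.003],0,0],[[0,0,-0.003],0,0]]'
python3 - <<'E'
from fit import *
grab('top');grab('scene')
for n in('top','scene'):
    Q,h,_=reg(n,(521,-194),50,106,170);t=Q[(Q[:,2]>155)&(np.hypot(Q[:,0]-520,Q[:,1]+194)<25)]
    if len(t)>10:print('domtop',len(t),t.mean(0).round(1),'slope',np.linalg.lstsq(np.c_[t[:,:2]-t[:,:2].mean(0),np.ones(len(t))],t[:,2],rcond=None)[0].round(3))
a=load('top')[0][200:310,340:460];b=load('scene')[0][180:290,120:240]
cv2.imwrite('pics/c6.png',cv2.resize(np.hstack([a,b]),None,fx=3.3,fy=3.3,interpolation=cv2.INTER_CUBIC))
s=sensors.get_state();print(s['ft_force'],s['tool_pos'])
E
```

```text
clock: 15.75
tool_pos: [455.4, -197.6, 132.1]
orientation: [-0.001, 1.0, 0.022, 0.0]
ft_force: [-3.8, 1.5, 13.2]
finger_gap: 0.0
grasp_force: 6.8
domtop 514 [ 519.8 -193.7  159. ] slope [-2.00000e-03 -1.50000e-02  1.59038e+02]
domtop 315 [ 522.3 -195.8  160.9] slope [-2.8000e-02  1.5000e-02  1.6092e+02]
[-3.59207578  1.40688395 13.45565345] [ 455.40834294 -197.55953282  132.07806489]
```

View pics/c6.png

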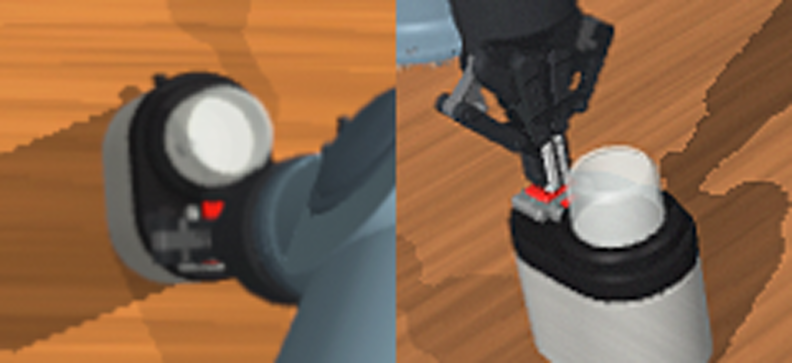

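The lid is still flat with its tab at (212,209). The key is held on its stop at about 13 N by the shut fingers, at right (548,190). Handing in.

```bash
python3 -c "from rig import order;print(order.job_done())"
```

```text
the job is handed in; nothing more can be done
None
```

The clear lid sits flat on the cup with its red tab in the slot, the shut fingers are holding the run key on its bottom stop at about 13 N, and the job was handed in at about 16 s of the 48 s limit.

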